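# Catch the thread and run the wing nut onto the wheel stand

### The job

The red wing nut on the leaning wheel stand is perched on the end of its stud with the thread not yet caught. Turn it backward (anticlockwise as seen from above) until it drops into the start of the thread, then forward (clockwise) until it is fully home with its flange down against the wheel, and let go. Leave the other things on the table where they are.

Things in the scene. Friction and masses are not known exactly. Their poses are not given: they have to be found in the camera images.
- nut_grip (a point): Mid-wing point on the axis of the red wing nut, moving with it. z: up the stud's axis, which leans 30 deg from vertical; x: along the wing; y: across it. Flange 53 mm wide, 5 thick; hub 37 mm wide, to 18 mm above the flange's underside; then one flat wing to 48 mm, 10 mm thick (y), 62 mm long (x). The point is 35 mm above the underside, 17 above the hub's top
- wheel_face (a point): Centre of the white wheel's outer face, where the flange seats, 130 mm above the table; fixed to the stand. z: up the stud's axis. The wheel with its black tyre is 94 mm across and lies wholly below this face
- stand: Bolted-down stand: blue foot plate 160 x 130 mm, 12 mm thick, origin under its centre; its pillar leans 30 deg towards the stand's -x, so that the wheel face is 50 mm out to -x
- nut_travel (a joint): How far the nut has come down the stud, m. 0: perched, flange 15 mm off the wheel; 0.0065: dropped into the thread start; 0.015: flange on the wheel. Captive: it cannot lift off. It (0.12 kg) drops by its own weight where the thread allows, but a firm grip holds it up: press it lightly down the axis while turning back, or ease the grip there
- nut_turn (a joint): Angle of the nut, rad, growing clockwise seen from above (forward). It starts perched at 0.45 to 1.1; turned back it drops at about 0 to -0.1 (stop at -0.35). Once dropped, turning forward draws it down 3.9 mm per rad until home at about 2.2 (stop at 2.3); undropped, it just stays perched. Turns easily (0.02 N m) and stays where left
- cutters: red-handled side cutters lying on the table, 140 x 58 x 11 mm; leave alone
- damper: red and silver damper lying on the table, 71 x 116 x 30 mm; leave alone
- wheel_wrench: bright four-way wheel wrench lying on the table, 97 x 96 x 15 mm; leave alone
- spur_gear: black spur gear lying flat on the table, 68 mm across, 12 mm thick; leave alone
- glue: orange and yellow glue bottle standing on the table, 33 mm across, 90 mm tall; leave alone

How it is judged:
By the outcome, as a careful person would: the job done as asked, in the order asked, and still so for the second after the job is handed in, with the robot touching nothing.
It also fails if it takes over 54 s, if anything falls off the work surface, if the arm or the gripper's body presses on something with over 40 N, if the wrist force passes 120 N, or if a joint passes its speed limit or range.

### The arm

A 6-joint arm with a two-finger parallel gripper is mounted at the origin on a cart in front of the work surface, level with it; the furniture and walls round the work are solid. World frame = base frame: x ahead of the robot, y to its left, z up, the work surface at z = 0. Lengths are in m, angles in rad, forces in N, time in s.
With the tool pointing down it reaches from about 0.225 to 0.875 m from the base axis. Payload 3.4 kg.
Tool frame: the origin (TCP) lies on the centre line of the jaws, within the pads' length; the fingertips stand 17 mm ahead of it and the grasp point (between the pads) lies 2 mm behind it; z points along the fingers, y is the line along which they close (so a half turn about z gives the same grasp; the last joint's range is limited). The gripper opens to 85 mm and grips with 20 to 120 N. Pads are 22 mm wide; open, the fingers measure 114 mm over their backs; the gripper's body (76 mm by 85 mm) begins 54 mm behind the grasp point. The pads swing forward as they close: fully open they stand 13 mm farther back than shut.
Start: joints at [-1.258, 0.276, 1.505, -0, 1.361, -0.121], TCP at [0.242, -0.522, 0.248] pointing down, gripper open.
Joint ranges: [-2.89, 2.89], [-0.75, 2.08], [0.22, 2.7], [-1.18, 4.32], [0.11, 2.71], [-2.7, 2.7]. Speed limits (rad/s): [2.57, 2.57, 3.14, 3.14, 3.14, 3.14].

### API

Orientations are given as a unit quaternion [w, x, y, z].
In Python, from rig import manip gives the robot as it stands.
- The arm moves only by the tool move_arm, never from a script. Its argument "steps" is one flat list of numbers, 7 for each row, row after row: the turn, a rotation vector about the world's x, y, z normalised to -1 to 1, where 1 is 360 degrees, then the shift along the world's x, y, z normalised to -1 to 1, where 1 is 1 m, then the opening, from -1 (shut) to 1 (fully open). A call has exactly 10 rows; each row is the pose to reach, as a shift and turn from the pose commanded when the call began, turning the shorter way round; what a row does not reach only later rows make up. A row lasts 1/10 s, in which the tool goes at most 50 mm and 8.59 degrees, less where a joint would pass 70% of its speed; a pose out of reach is approached as far as the arm can. A call with a number of a shift or a turn outside -1 to 1 is refused whole. A call with a gripper value outside its range is refused whole. The fingers move at their own pace and stop on an object; "squeeze" is the grip in N (left out, the last holds). Time passes only in rows, so rows that repeat a pose let the fingers close, or fill a call up. It gives the time, the measured TCP pose, the force, the opening and the grip force at its end, in the units of the state.
- manip.get_state(): the state, without advancing time (a new reading comes with each control period).
- manip.get_image(name): name is "scene" or "top"; returns a dict with "pixels" (400x640x3 uint8, blue, green, red), "fx", "fy", "cx", "cy" (pixels), "R" (3x3) and "t" (3): a world point X has camera coordinates R X + t. Camera axes: x right, y down, z forward; pixel columns grow to the right and rows downward; lengths in m; the calibration is good to about 2 mm. A picture is of the moment at which its call begins. There is no depth.
- manip.sign_off(): hands the job in; it is judged then, once.
The state is a dict: "clock": time; "qpos": joint angles; "qd": joint speeds; "effort": joint torques, N m; "position": TCP position; "ee_rot": TCP orientation; "contact_force": force on the tool from outside, world axes, zero at the start; "moment": the same for the moment, N m; "width": finger opening in m; "gripper_force": force on a finger pad.
Only numpy, scipy, OpenCV 4.12 (cv2) and the standard library are available. Lean on these libraries where they do the work, as an engineer would, in place of code of your own. Each camera call takes 0.05 s, during which the arm holds its last target. There are 200 camera calls.

## Working session

There is one attempt and no reset: what is moved stays moved. The work goes in short steps, Python scripts to look and compute and a tool call to move; the robot and the scene stay as the last step left them, time stands still between calls to the robot, and variables do not carry over. Pictures are saved under pics/ and viewed, at most 10 in all, crops included, and the job is handed in when it is done.

Besides the shell and the picture viewer there is one more tool, called by a JSON object that holds its "api" and its "payload", one argument or row to a line. move_arm: Moves the arm, as the interface text tells. Scaled input: -1 to 1 covers 1 m each way for a shift and 360 degrees each way for a turn. Its arguments: {"type":"object","properties":{"steps":{"type":"array"},"squeeze":{"type":"number"}},"required":["steps"]}

```bash
mkdir -p pics; python3 - <<'E'
from rig import manip
import cv2,numpy as np,pickle
d={}
for n in("scene","top"):
    i=manip.get_image(n); cv2.imwrite(f"pics/{n}0.png",i["pixels"]); d[n]=i
    print(n,i["fx"],i["cx"],i["cy"],(-i["R"].T@i["t"]).round(3),i["R"].round(3).tolist())
pickle.dump(d,open("d0.pkl","wb"))
s=manip.get_state();print(s)
E
```

```text
scene 375.16945673806345 318.07638659681635 196.33613832486253 [0.072 0.722 0.527] [[-0.749, -0.663, -0.016], [-0.286, 0.345, -0.894], [0.598, -0.665, -0.448]]
top 504.7272738473854 316.0489020532717 189.32707855355747 [0.41  0.101 1.268] [[-0.02, -1.0, -0.004], [-0.988, 0.02, -0.151], [0.151, 0.001, -0.989]]
{'clock': 0.1, 'qpos': array([-1.25797070e+00,  2.76540924e-01,  1.50600777e+00, -3.66985277e-06,
        1.36074546e+00, -1.20986638e-01]), 'qd': array([-0.00223873, -0.0019297 , -0.0023413 , -0.00036125,  0.00062348,
        0.00058444]), 'effort': array([ 1.30137669e-03, -4.17698050e+01, -2.46404117e+01, -4.04655202e-04,
        5.79738611e-03,  1.03983263e-05]), 'position': array([ 0.24155045, -0.52129838,  0.24752049]), 'ee_rot': array([-8.46668802e-04,  9.76567515e-01,  2.15209582e-01, -8.32645822e-05]), 'contact_force': array([ 0.44448282, -0.06355793, -0.05862649]), 'moment': array([-0.00366908,  0.01156702,  0.02523597]), 'gripper_force': 0.0, 'width': 0.08540042538585439}
```

View pics/scene0.png

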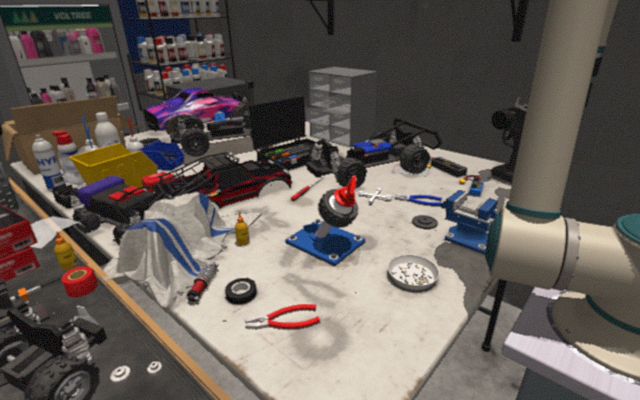

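View pics/top0.png

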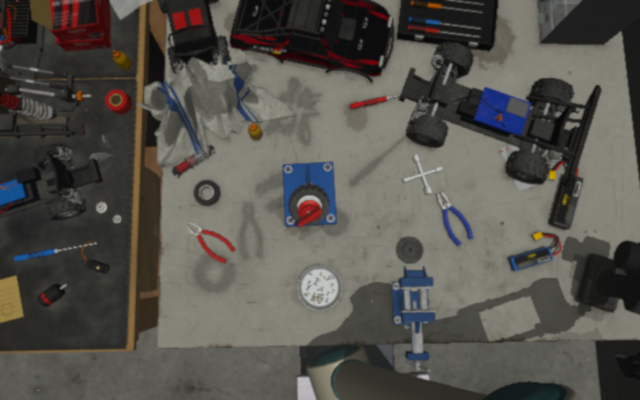

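The blue foot plate is at about (310,195) in top, with the wheel and red nut at about (307,208). In scene the nut is at about (346,190). I'll enlarge both.

```bash
python3 - <<'E'
import cv2,pickle,numpy as np
d=pickle.load(open("d0.pkl","rb"))
a=cv2.resize(d["top"]["pixels"][155:235,270:350],None,fx=7,fy=7,interpolation=3)
cv2.imwrite("pics/ctop0.png",a)
b=cv2.resize(d["scene"]["pixels"][170:270,280:370],None,fx=6,fy=6,interpolation=3)
cv2.imwrite("pics/cscene0.png",b)
E
```

```text
(no output)
```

View pics/ctop0.png

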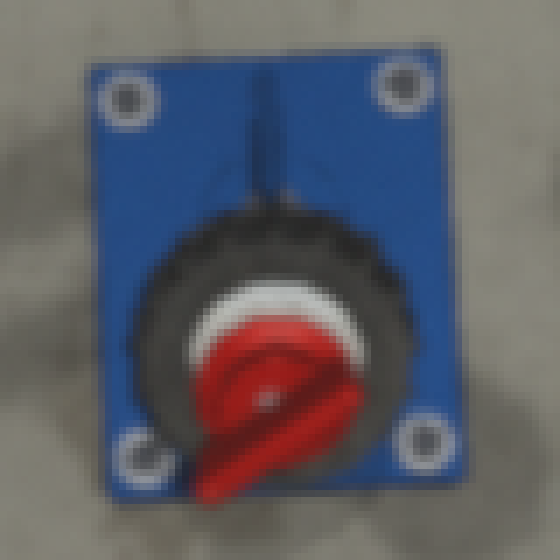

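View pics/cscene0.png

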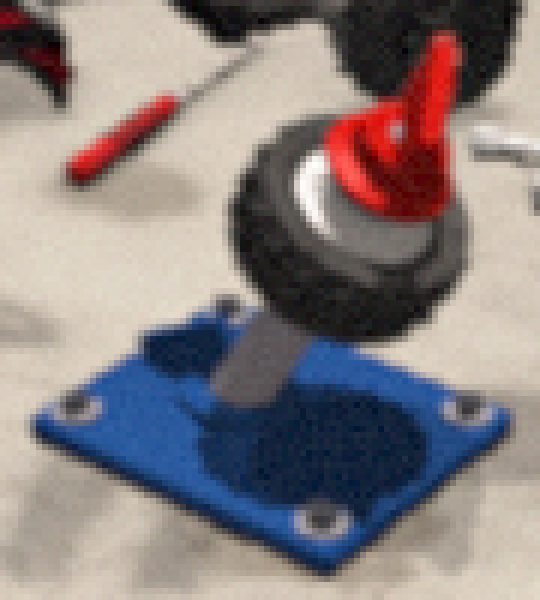

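Top crop: plate corners are at (90,65), (440,48), (465,482) and (110,500), and the wing runs from lower left (205,490) to upper right (350,380). I'll get the stand pose from the corners, then fit the wing angle to the red silhouette.

```bash
cat > h.py <<'E'
import numpy as np,cv2
from scipy.optimize import minimize,least_squares
from scipy.spatial.transform import Rotation as Ro
def proj(im,X):
    c=np.atleast_2d(X)@im["R"].T+im["t"]
    return np.c_[im["fx"]*c[:,0]/c[:,2]+im["cx"],im["fy"]*c[:,1]/c[:,2]+im["cy"]]
def ray_z(im,u,v,z):
    o=-im["R"].T@im["t"]; d=im["R"].T@np.array([(u-im["cx"])/im["fx"],(v-im["cy"])/im["fy"],1])
    return o+d*(z-o[2])/d[2]
def frame(yaw):  # columns: stand-aligned nut axes, z up the stud
    return Ro.from_euler('z',yaw).as_matrix()@Ro.from_euler('y',-np.pi/6).as_matrix()
def nut_mask(im,face,yaw,ang,trav,S=4):
    R=frame(yaw); t=np.linspace(0,2*np.pi,40); m=np.zeros((400*S,640*S),np.uint8)
    cyl=lambda r,a,b:np.vstack([np.c_[r*np.cos(t),r*np.sin(t),0*t+h] for h in(a,b)])
    box=np.array([[x,y,z] for x in(-.031,.031) for y in(-.005,.005) for z in(.015,.048)])@Ro.from_euler('z',ang).as_matrix().T
    for P in(cyl(.0265,0,.005),cyl(.0185,0,.018),box):
        p=proj(im,face+(P+[0,0,.015-trav])@R.T)
        cv2.fillConvexPoly(m,cv2.convexHull(((p+.5)*S-.5).round().astype(np.int32)),255)
    return cv2.resize(m,(640,400),interpolation=cv2.INTER_AREA)>127
def red(im):
    p=im["pixels"].astype(int); return (p[...,2]>80)&(p[...,2]>2*p[...,1])&(p[...,2]>2*p[...,0])
def fit(ims,face,yaw,trav):
    near=[cv2.dilate(np.uint8(nut_mask(i,face,yaw,0,trav)|nut_mask(i,face,yaw,np.pi/2,trav)),np.ones((9,9)))>0 for i in ims]
    r=[]
    for a in np.arange(-90,90,2):
        e=[(nut_mask(i,face,yaw,np.radians(a),trav)^(red(i)&n)).sum() for i,n in zip(ims,near)]
        r.append((sum(e),a,e))
    return sorted(r)[:4]
E
python3 - <<'E'
from h import *; import pickle
d=pickle.load(open("d0.pkl","rb")); T,S=d["top"],d["scene"]
px=np.array([[90,65],[440,48],[465,482],[110,500]])/7+[270,155]-.43
W=np.array([ray_z(T,*p,.012) for p in px]); 
p2=np.array([[30,430],[510,415],[330,570]])/6+[280,170]-.42
print(W.round(4)); print(np.array([ray_z(S,*p,.012) for p in p2]).round(4))
m=np.array([[.08,.065],[.08,-.065],[-.08,-.065],[-.08,.065]])
f=lambda q:(m@Ro.from_euler('z',q[2]).as_matrix()[:2,:2].T+q[:2]-W[:,:2]).ravel()
q=least_squares(f,[.5,.1,0]).x; print(q,f(q).round(4))
R=Ro.from_euler('z',q[2]).as_matrix(); face=np.r_[q[:2],0]+R@[-.05,0,.13]
print("face",face,"axis",frame(q[2])[:,2])
for dx in(-.004,-.002,0,.002,.004):
  print(dx,[fit([T,S],face+[dx,dy,0],q[2],0)[0] for dy in(-.003,0,.003)])
E
```

```text
[[0.6685 0.1865 0.012 ]
 [0.6722 0.0595 0.012 ]
 [0.5145 0.0545 0.012 ]
 [0.5106 0.1809 0.012 ]]
[[0.659  0.1966 0.012 ]
 [0.5142 0.0599 0.012 ]
 [0.5044 0.1899 0.012 ]]
[0.59144781 0.12035772 0.03215684] [ 0.0008  0.0014  0.0013 -0.0016 -0.0009 -0.0017 -0.0012  0.0019]
face [0.54147366 0.11875016 0.13      ] axis [-0.49974151 -0.01607565  0.8660254 ]
-0.004 [(np.int64(336), np.int64(-50), [np.int64(165), np.int64(171)]), (np.int64(249), np.int64(-50), [np.int64(120), np.int64(129)]), (np.int64(234), np.int64(-50), [np.int64(128), np.int64(106)])]
-0.002 [(np.int64(262), np.int64(-52), [np.int64(137), np.int64(125)]), (np.int64(177), np.int64(-52), [np.int64(85), np.int64(92)]), (np.int64(185), np.int64(-54), [np.int64(102), np.int64(83)])]
0 [(np.int64(211), np.int64(-54), [np.int64(114), np.int64(97)]), (np.int64(156), np.int64(-54), [np.int64(91), np.int64(65)]), (np.int64(161), np.int64(-60), [np.int64(99), np.int64(62)])]
0.002 [(np.int64(196), np.int64(-56), [np.int64(122), np.int64(74)]), (np.int64(143), np.int64(-60), [np.int64(96), np.int64(47)]), (np.int64(194), np.int64(-56), [np.int64(116), np.int64(78)])]
0.004 [(np.int64(192), np.int64(-60), [np.int64(134), np.int64(58)]), (np.int64(196), np.int64(-58), [np.int64(127), np.int64(69)]), (np.int64(269), np.int64(-64), [np.int64(168), np.int64(101)])]
```

```bash
cat >> h.py <<'E'
FACE=np.array([.542,.1195,.13]); YAW=.032
def tool(ang):  # tool z down the stud, tool x along stand-frame angle ang (deg)
    F=frame(YAW); x=F@[np.cos(np.radians(ang)),np.sin(np.radians(ang)),0]; z=-F[:,2]
    return Ro.from_matrix(np.c_[x,np.cross(z,x),z])
def cur(s): w,x,y,z=s["ee_rot"]; return Ro.from_quat([x,y,z,w])
def delta(s,pos,rot):
    return np.r_[(rot*cur(s).inv()).as_rotvec()/(2*np.pi),pos-s["position"]].round(4)
E
python3 - <<'E'
from h import *; from rig import manip
s=manip.get_state(); ax=frame(YAW)[:,2]
p=FACE+ax*(.015+.037+.10); print(p,delta(s,p,tool(124)))
E
```

```text
[0.46603891 0.11706842 0.26163586] [-0.0714 -0.063   0.2733  0.2245  0.6384  0.0141]
```

{"api": "move_arm", "payload": {
  "steps": [0,0,0,0.02,0.02,0.05,1,0,0,0,0.04,0.06,0.09,1,-0.007,-0.006,0.027,0.06,0.1,0.12,1,-0.012,-0.011,0.047,0.08,0.14,0.12,1,-0.017,-0.015,0.067,0.1,0.18,0.12,1,-0.022,-0.02,0.087,0.12,0.22,0.12,1,-0.027,-0.024,0.107,0.13,0.26,0.12,1,-0.033,-0.03,0.127,0.14,0.3,0.12,1,-0.038,-0.034,0.147,0.15,0.34,0.12,1,-0.043,-0.038,0.165,0.16,0.38,0.12,1],
  "squeeze": 20
}}

```text
clock: 1.1
position: [0.4013, -0.1399, 0.3681]
ee_rot: [0.15, 0.726, 0.666, 0.084]
contact_force: [1.1, -0.5, 0.4]
width: 0.0851
gripper_force: 0.0
```

```bash
python3 - <<'E'
from h import *; from rig import manip
s=manip.get_state(); ax=frame(YAW)[:,2]
p=FACE+ax*(.015+.037+.10); print(s["qpos"].round(3),s["position"],delta(s,p,tool(124)))
E
```

```text
[-0.569 -0.195  1.764  0.088  1.238 -0.499] [ 0.4012594  -0.1399331   0.36805474] [-0.0282 -0.0246  0.1076  0.0648  0.257  -0.1064]
```

{"api": "move_arm", "payload": {
  "steps": [-0.005,-0.004,0.018,0.01,0.04,-0.01,1,-0.01,-0.009,0.038,0.02,0.08,-0.02,1,-0.015,-0.013,0.058,0.03,0.12,-0.03,1,-0.02,-0.018,0.078,0.04,0.16,-0.04,1,-0.025,-0.022,0.095,0.05,0.2,-0.06,1,-0.028,-0.025,0.108,0.06,0.235,-0.08,1,-0.028,-0.025,0.108,0.065,0.257,-0.1,1,-0.028,-0.025,0.108,0.065,0.257,-0.106,1,-0.028,-0.025,0.108,0.065,0.257,-0.106,1,-0.028,-0.025,0.108,0.065,0.257,-0.106,1]
}}

```text
clock: 2.1
position: [0.467, 0.1145, 0.263]
ee_rot: [0.227, 0.441, 0.859, 0.126]
contact_force: [-0.2, -0.5, 1.2]
width: 0.0855
gripper_force: 0.0
```

```bash
python3 - <<'E'
from h import *; from rig import manip
s=manip.get_state(); ax=frame(YAW)[:,2]
p=FACE+ax*(.015+.037); print(s["qpos"].round(3),s["position"],delta(s,p,tool(124)))
S=manip.get_image("scene");T=manip.get_image("top")
a=cv2.resize(S["pixels"][120:250,280:410],None,fx=4.6,fy=4.6,interpolation=3)
b=cv2.resize(T["pixels"][155:235,270:350],None,fx=7,fy=7,interpolation=3)
cv2.imwrite("pics/pre.png",np.hstack([a,])); cv2.imwrite("pics/preT.png",b)
for z in(.0,.02,.05,.1): print(z,(proj(S,FACE+ax*z)-[280,120])*4.6)
E
```

```text
[ 0.131 -0.114  2.028 -0.075  0.705 -0.447] [0.46699338 0.11447877 0.26296176] [-0.0004  0.0002  0.0004  0.049   0.0042 -0.0879]
0.0 [[282.93900813 376.8206152 ]]
0.02 [[299.79742399 351.23501988]]
0.05 [[326.12001993 311.2858756 ]]
0.1 [[372.98649633 240.15779872]]
```

View pics/pre.png

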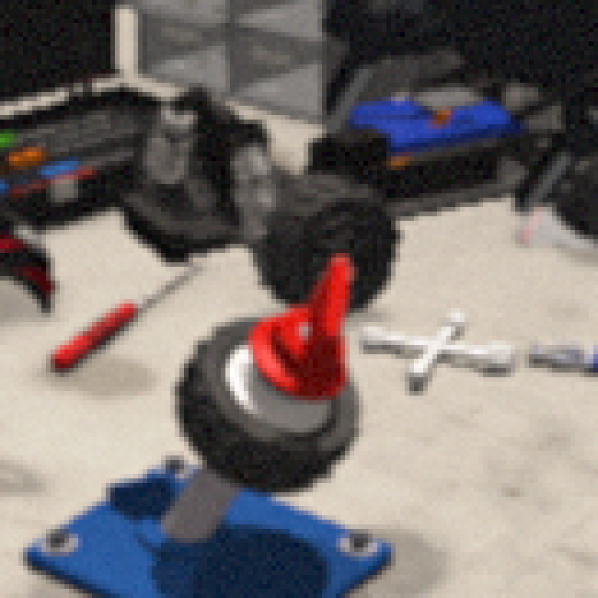

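The nut stands out clearly with its wing top at (342,262), but I can't identify the gripper in this crop. I'll look at a wider one, marking the projected TCP and fingertips.

```bash
python3 - <<'E'
from h import *; from rig import manip
s=manip.get_state(); r=cur(s).as_matrix()
out=[]
for n,(x0,y0,w,h) in(("scene",(250,30,200,240)),("top",(240,130,130,120))):
    I=manip.get_image(n); f=560/h
    b=cv2.resize(I["pixels"][y0:y0+h,x0:x0+w],None,fx=f,fy=f,interpolation=3)[:560,:440]
    b=np.ascontiguousarray(b)
    for o in([0,0,0],[0,.042,0],[0,-.042,0]):
        p=((proj(I,s["position"]+r@np.array(o))[0]-[x0,y0])*f).astype(int); cv2.circle(b,tuple(int(v) for v in p),3,(0,255,0),1)
    out.append(cv2.resize(b,(399,560)))
cv2.imwrite("pics/both.png",np.hstack(out))
E
```

```text
(no output)
```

View pics/both.png

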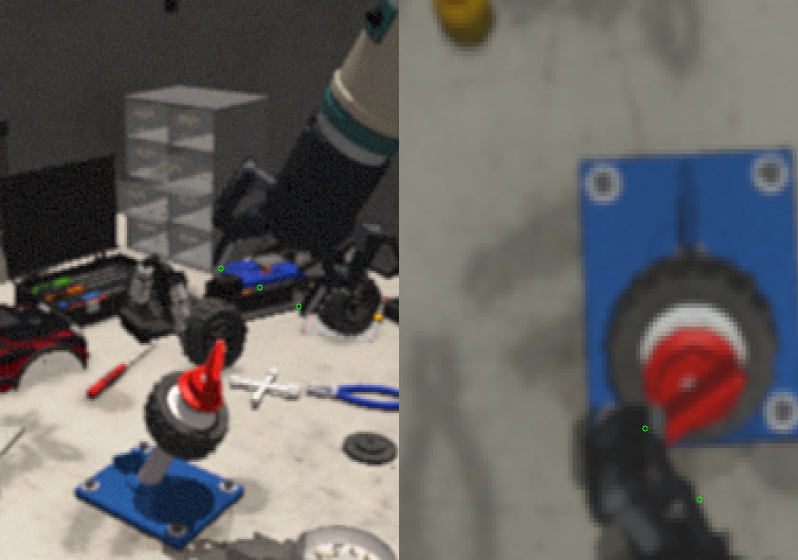

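The fingers straddle the stud axis: the tips at (220,265) and (300,310) match the projected marks. In top, the closing line is across the wing. Descending.

{"api": "move_arm", "payload": {
  "steps": [0,0,0,0.008,0.001,-0.013,1,0,0,0,0.016,0.001,-0.027,1,0,0,0,0.024,0.002,-0.041,1,0,0,0,0.032,0.002,-0.055,1,0,0,0,0.038,0.003,-0.067,1,0,0,0,0.043,0.003,-0.076,1,0,0,0,0.047,0.003,-0.083,1,0,0,0,0.049,0.003,-0.087,1,0,0,0,0.049,0.003,-0.087,1,0,0,0,0.049,0.003,-0.087,1]
}}

```text
clock: 3.3
position: [0.5158, 0.1182, 0.1757]
ee_rot: [0.227, 0.441, 0.859, 0.126]
contact_force: [0.4, 0.0, 0.0]
width: 0.0852
gripper_force: 0.0
```

```bash
python3 - <<'E'
from h import *; from rig import manip
s=manip.get_state(); r=cur(s).as_matrix(); ax=frame(YAW)[:,2]
print(s["position"],s["contact_force"],delta(s,FACE+ax*.052,tool(124)))
out=[]
for n,(x0,y0,w,h) in(("scene",(290,120,100,100)),("top",(265,160,80,80))):
    I=manip.get_image(n)
    out.append(cv2.resize(I["pixels"][y0:y0+h,x0:x0+w],(400,400),interpolation=3))
cv2.imwrite("pics/down.png",np.hstack(out))
E
```

```text
[0.51582189 0.11819593 0.17570148] [0.35140931 0.00168856 0.01262929] [-0.0004  0.0002  0.0002  0.0002  0.0005 -0.0007]
```

View pics/down.png

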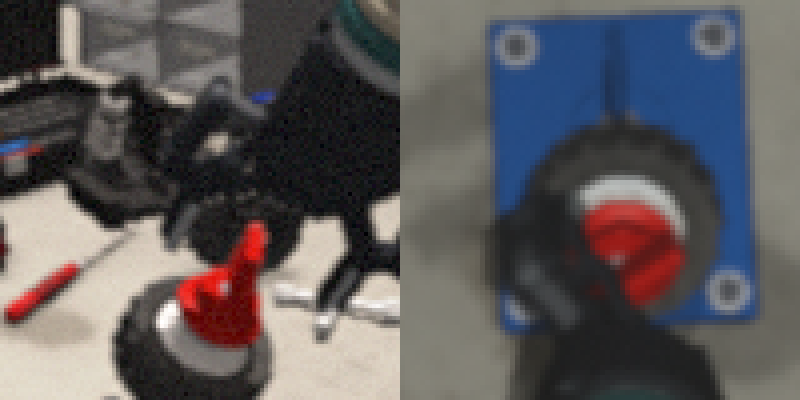

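The fingers are on both sides of the wing at (180,230) and (330,300), clear of the hub. Closing lightly.

{"api": "move_arm", "payload": {
  "steps": [0,0,0,0,0,0,0,0,0,0,0,0,0,-0.4,0,0,0,0,0,0,-0.6,0,0,0,0,0,0,-0.8,0,0,0,0,0,0,-1,0,0,0,0,0,0,-1,0,0,0,0,0,0,-1,0,0,0,0,0,0,-1,0,0,0,0,0,0,-1,0,0,0,0,0,0,-1],
  "squeeze": 20
}}

```text
clock: 4.4
position: [0.5161, 0.1186, 0.1757]
ee_rot: [0.227, 0.441, 0.859, 0.127]
contact_force: [0.9, 4.7, 1.4]
width: 0.0097
gripper_force: 24.9
```

```bash
python3 - <<'E'
from h import *; from rig import manip
s=manip.get_state(); F=frame(YAW)
print(s["position"],s["contact_force"]@F,s["moment"]@F,s["width"],s["gripper_force"],s["qpos"].round(3))
for a in range(12,96,12): print(a,(F[:,2]*np.radians(a)/2/np.pi).round(4))
print("axis",F[:,2])
E
```

```text
[0.51614477 0.11855477 0.17573827] [1.60342822 4.71443666 0.74345218] [ 0.7991943  -0.03132218 -0.0221239 ] 0.009661170196084036 24.917542934417725 [ 0.123  0.065  2.11  -0.101  0.445 -0.42 ]
12 [-0.0167 -0.0005  0.0289]
24 [-0.0333 -0.0011  0.0577]
36 [-0.05   -0.0016  0.0866]
48 [-0.0666 -0.0021  0.1155]
60 [-0.0833 -0.0027  0.1443]
72 [-0.0999 -0.0032  0.1732]
84 [-0.1166 -0.0037  0.2021]
axis [-0.49974402 -0.01599727  0.8660254 ]
```

Gripped, 9.7 mm wide. Turning back 24° with a slight press down the axis.

{"api": "move_arm", "payload": {
  "steps": [-0.002,0,0.003,0.0003,0,-0.0005,-1,-0.004,0,0.006,0.0005,0,-0.001,-1,-0.007,0,0.012,0.0008,0,-0.0013,-1,-0.01,0,0.018,0.0008,0,-0.0013,-1,-0.014,0,0.024,0.0008,0,-0.0013,-1,-0.018,-0.001,0.032,0.0008,0,-0.0013,-1,-0.023,-0.001,0.04,0.0008,0,-0.0013,-1,-0.028,-0.001,0.049,0.0008,0,-0.0013,-1,-0.033,-0.001,0.058,0.0008,0,-0.0013,-1,-0.033,-0.001,0.058,0.0008,0,-0.0013,-1]
}}

```text
clock: 5.4
position: [0.5168, 0.1186, 0.1749]
ee_rot: [0.247, 0.251, 0.933, 0.078]
contact_force: [-3.9, 5.3, 6.6]
width: 0.0097
gripper_force: 26.0
```

```bash
cat > st.py <<'E'
from h import *; from rig import manip
s=manip.get_state(); F=frame(YAW); x=F.T@cur(s).as_matrix()[:,0]
print("height",(s["position"]-FACE)@F,"f",(s["contact_force"]@F).round(1),"m",(s["moment"]@F).round(2),s["width"],s["gripper_force"],"ang",np.degrees(np.arctan2(x[1],x[0])).round(1),"tilt",x[2].round(3),"q6",s["qpos"][5].round(2))
E
python3 st.py
```

```text
height [ 0.00059194 -0.00011571  0.05148589] f [0.1 5.5 7.6] m [0.91 0.15 0.07] 0.009650982691046119 25.97680628299713 ang 148.0 tilt 0.002 q6 -0.85
```

{"api": "move_arm", "payload": {
  "steps": [-0.003,0,0.006,0,0,0,-1,-0.007,0,0.012,0,0,0,-1,-0.01,0,0.018,0,0,0,-1,-0.014,0,0.024,0,0,0,-1,-0.018,-0.001,0.031,0,0,0,-1,-0.021,-0.001,0.037,0,0,0,-1,-0.025,-0.001,0.043,0,0,0,-1,-0.028,-0.001,0.049,0,0,0,-1,-0.033,-0.001,0.058,0,0,0,-1,-0.033,-0.001,0.058,0,0,0,-1]
}}

```text
clock: 6.4
position: [0.5167, 0.1186, 0.1752]
ee_rot: [0.257, 0.051, 0.965, 0.025]
contact_force: [-5.1, 5.7, 10.0]
width: 0.0095
gripper_force: 26.4
```

```bash
python3 st.py
```

```text
height [ 0.00070455 -0.000107    0.05184277] f [ 0.8  5.9 11.1] m [0.83 0.07 0.07] 0.009519054209324904 26.404771506786346 ang 172.0 tilt 0.002 q6 -1.28
```

{"api": "move_arm", "payload": {
  "steps": [-0.003,0,0.005,0,0,0,-1,-0.006,0,0.01,0,0,0,-1,-0.009,0,0.015,0,0,0,-1,-0.0117,0,0.02,0,0,0,-1,-0.014,0,0.024,0,0,0,-1,-0.0167,0,0.029,0,0,0,-1,-0.0167,0,0.029,0,0,0,-1,-0.0167,0,0.029,0,0,0,-1,-0.0167,0,0.029,0,0,0,-1,-0.0167,0,0.029,0,0,0,-1]
}}

```text
clock: 7.4
position: [0.5172, 0.1187, 0.1747]
ee_rot: [0.256, -0.05, 0.965, -0.002]
contact_force: [1.1, 5.6, 2.5]
width: 0.0096
gripper_force: 25.1
```

```bash
python3 st.py
```

```text
height [ 8.40423566e-04 -3.78065869e-05  5.11353951e-02] f [2.4 5.5 1.5] m [ 0.88 -0.17  0.06] 0.009552253215711855 25.087619125843048 ang -176.0 tilt 0.005 q6 -1.49
```

The axial force fell from 11 N to 1.5 N and the tool sank, so the drop has opened. Following it down the axis.

{"api": "move_arm", "payload": {
  "steps": [-0.001,0,0.002,0.0005,0,-0.0008,-1,-0.003,0,0.005,0.001,0,-0.0016,-1,-0.004,0,0.007,0.0014,0,-0.0024,-1,-0.004,0,0.007,0.0018,0,-0.0032,-1,-0.004,0,0.007,0.0023,0.0001,-0.004,-1,-0.004,0,0.007,0.0027,0.0001,-0.0048,-1,-0.004,0,0.007,0.003,0.0001,-0.0052,-1,-0.004,0,0.007,0.003,0.0001,-0.0052,-1,-0.004,0,0.007,0.003,0.0001,-0.0052,-1,-0.004,0,0.007,0.003,0.0001,-0.0052,-1]
}}

```text
clock: 8.4
position: [0.52, 0.1187, 0.1699]
ee_rot: [0.256, -0.074, 0.964, -0.009]
contact_force: [-2.6, 5.2, 5.2]
width: 0.0095
gripper_force: 25.8
```

```bash
python3 st.py
```

```text
height [ 8.83122060e-04 -5.85182379e-05  4.55073701e-02] f [0.5 5.2 5.7] m [ 0.93 -0.1  -0.01] 0.009488221833880645 25.83117038011551 ang -173.1 tilt 0.006 q6 -1.54
```

Tool height fell about 6 mm, more than the 2 mm of tip clearance, so the nut itself dropped and the load returned. Turning forward 36°, with descent to match.

{"api": "move_arm", "payload": {
  "steps": [0.004,0,-0.007,0,0,0,-1,0.009,0,-0.016,0.0002,0,-0.0003,-1,0.015,0,-0.026,0.0003,0,-0.0005,-1,0.021,0.001,-0.036,0.0005,0,-0.0008,-1,0.027,0.001,-0.046,0.0006,0,-0.001,-1,0.033,0.001,-0.057,0.0008,0,-0.0013,-1,0.039,0.001,-0.067,0.0009,0,-0.0016,-1,0.045,0.0015,-0.077,0.001,0,-0.0018,-1,0.05,0.0016,-0.0866,0.0011,0,-0.002,-1,0.05,0.0016,-0.0866,0.0011,0,-0.002,-1]
}}

```text
clock: 9.4
position: [0.5208, 0.1185, 0.168]
ee_rot: [0.247, 0.227, 0.939, 0.073]
contact_force: [-5.0, 4.1, 8.1]
width: 0.0101
gripper_force: 26.2
```

```bash
python3 st.py
```

```text
height [ 0.00063085 -0.00027468  0.04349842] f [-0.2  4.2  9.5] m [ 0.54  0.02 -0.17] 0.01009268413779412 26.245746910572052 ang 150.8 tilt 0.007 q6 -0.92
```

{"api": "move_arm", "payload": {
  "steps": [0.004,0,-0.007,0,0,0,-1,0.009,0,-0.016,0.0002,0,-0.0004,-1,0.015,0,-0.026,0.0004,0,-0.0006,-1,0.021,0.001,-0.036,0.0005,0,-0.0009,-1,0.027,0.001,-0.046,0.0007,0,-0.0011,-1,0.033,0.001,-0.057,0.0008,0,-0.0014,-1,0.039,0.001,-0.067,0.001,0,-0.0017,-1,0.045,0.0015,-0.077,0.0011,0,-0.0019,-1,0.05,0.0016,-0.0866,0.0012,0,-0.0021,-1,0.05,0.0016,-0.0866,0.0012,0,-0.0021,-1]
}}

```text
clock: 10.4
position: [0.5218, 0.1185, 0.1657]
ee_rot: [0.214, 0.506, 0.822, 0.148]
contact_force: [-4.1, 4.3, 7.6]
width: 0.0095
gripper_force: 26.2
```

```bash
python3 st.py
```

```text
height [ 0.00030214 -0.00031314  0.04102105] f [0.3 4.5 8.6] m [ 0.5   0.14 -0.11] 0.0095404381502559 26.24801516532898 ang 114.8 tilt 0.008 q6 -0.29
```

{"api": "move_arm", "payload": {
  "steps": [0.004,0,-0.007,0,0,0,-1,0.009,0,-0.016,0.0002,0,-0.0004,-1,0.015,0,-0.026,0.0004,0,-0.0006,-1,0.021,0.001,-0.036,0.0005,0,-0.0009,-1,0.027,0.001,-0.046,0.0007,0,-0.0011,-1,0.033,0.001,-0.057,0.0008,0,-0.0014,-1,0.039,0.001,-0.067,0.001,0,-0.0017,-1,0.045,0.0015,-0.077,0.0011,0,-0.0019,-1,0.05,0.0016,-0.0866,0.0012,0,-0.0021,-1,0.05,0.0016,-0.0866,0.0012,0,-0.0021,-1]
}}

```text
clock: 11.4
position: [0.5228, 0.1188, 0.1634]
ee_rot: [0.161, 0.735, 0.625, 0.208]
contact_force: [-4.7, 5.2, 7.9]
width: 0.0093
gripper_force: 26.2
```

```bash
python3 st.py
```

```text
height [ 4.42559747e-05 -1.26361880e-04  3.85663763e-02] f [0.  5.3 9.1] m [ 0.77  0.27 -0.13] 0.009317377315749905 26.19812250137329 ang 78.8 tilt 0.009 q6 0.35
```

{"api": "move_arm", "payload": {
  "steps": [0.004,0,-0.007,0,0,0,-1,0.008,0,-0.014,0.0002,0,-0.0003,-1,0.012,0,-0.021,0.0003,0,-0.0005,-1,0.016,0,-0.028,0.0004,0,-0.0007,-1,0.02,0.001,-0.035,0.0005,0,-0.0008,-1,0.025,0.001,-0.0433,0.0006,0,-0.001,-1,0.025,0.001,-0.0433,0.0006,0,-0.001,-1,0.025,0.001,-0.0433,0.0006,0,-0.001,-1,0.025,0.001,-0.0433,0.0006,0,-0.001,-1,0.025,0.001,-0.0433,0.0006,0,-0.001,-1]
}}

```text
clock: 12.4
position: [0.5231, 0.1188, 0.1628]
ee_rot: [0.127, 0.824, 0.502, 0.231]
contact_force: [-8.5, 6.6, 12.8]
width: 0.0097
gripper_force: 27.0
```

```bash
python3 st.py
```

```text
height [ 3.88504538e-05 -8.05335408e-05  3.78239529e-02] f [-0.7  6.9 15.2] m [ 1.05  0.51 -0.07] 0.009676738735578982 27.046246826648712 ang 60.8 tilt 0.009 q6 0.68
```

{"api": "move_arm", "payload": {
  "steps": [0.002,0,-0.003,0,0,0,-1,0.004,0,-0.007,0,0,0,-1,0.006,0,-0.0105,0.0001,0,-0.0002,-1,0.0083,0,-0.0144,0.0002,0,-0.0003,-1,0.0083,0,-0.0144,0.0002,0,-0.0003,-1,0.0083,0,-0.0144,0.0002,0,-0.0003,-1,0.0083,0,-0.0144,0.0002,0,-0.0003,-1,0.0083,0,-0.0144,0.0002,0,-0.0003,-1,0.0083,0,-0.0144,0.0002,0,-0.0003,-1,0.0083,0,-0.0144,0.0002,0,-0.0003,-1]
}}

```text
clock: 13.4
position: [0.5232, 0.1188, 0.1627]
ee_rot: [0.116, 0.848, 0.458, 0.238]
contact_force: [-10.4, 5.2, 15.6]
width: 0.0096
gripper_force: 27.6
```

```bash
python3 st.py
```

```text
height [ 5.14663911e-05 -6.35270231e-05  3.77416993e-02] f [-1.1  5.5 18.6] m [ 1.08  0.6  -0.03] 0.009555936151558145 27.563125491142273 ang 54.9 tilt 0.01 q6 0.79
```

{"api": "move_arm", "payload": {
  "steps": [0.002,0,-0.003,0,0,0,-1,0.004,0,-0.007,0,0,0,-1,0.006,0,-0.0105,0,0,0,-1,0.0083,0,-0.0144,0,0,0,-1,0.0083,0,-0.0144,0,0,0,-1,0.0083,0,-0.0144,0,0,0,-1,0.0083,0,-0.0144,0,0,0,-1,0.0083,0,-0.0144,0,0,0,-1,0.0083,0,-0.0144,0,0,0,-1,0.0083,0,-0.0144,0,0,0,-1]
}}

```text
clock: 14.4
position: [0.5231, 0.1189, 0.1627]
ee_rot: [0.105, 0.871, 0.413, 0.244]
contact_force: [-10.1, 6.3, 15.6]
width: 0.0096
gripper_force: 27.6
```

```bash
python3 st.py
```

```text
height [-1.60024911e-05 -3.51221636e-05  3.77393921e-02] f [-0.7  6.6 18.5] m [1.17 0.68 0.02] 0.009606093391190828 27.55633145570755 ang 48.9 tilt 0.011 q6 0.9
```

{"api": "move_arm", "payload": {
  "steps": [0.002,0,-0.003,0,0,0,-1,0.004,0,-0.007,0,0,0,-1,0.006,0,-0.0105,0,0,0,-1,0.007,0,-0.012,0,0,0,-1,0.007,0,-0.012,0,0,0,-1,0.007,0,-0.012,0,0,0,-1,0.007,0,-0.012,0,0,0,-1,0.007,0,-0.012,0,0,0,-1,0.007,0,-0.012,0,0,0,-1,0.007,0,-0.012,0,0,0,-1]
}}

```text
clock: 15.4
position: [0.5232, 0.1188, 0.1627]
ee_rot: [0.095, 0.887, 0.377, 0.249]
contact_force: [-10.3, 6.1, 15.1]
width: 0.0095
gripper_force: 42.3
```

```bash
python3 st.py
```

```text
height [ 9.77184971e-05 -6.77042068e-05  3.77589002e-02] f [-1.2  6.4 18.1] m [1.18 0.59 0.97] 0.009531702807684254 42.322840597359175 ang 44.2 tilt 0.012 q6 0.99
```

The stop is felt (torque 0.97 N m) and the height is steady, so the nut is home. Easing the press and twist, then opening.

{"api": "move_arm", "payload": {
  "steps": [-0.001,0,0.002,-0.0003,0,0.0005,-1,-0.0025,0,0.004,-0.0006,0,0.001,-1,-0.0025,0,0.004,-0.0006,0,0.001,-1,-0.0025,0,0.004,-0.0006,0,0.001,-0.6,-0.0025,0,0.004,-0.0006,0,0.001,-0.2,-0.0025,0,0.004,-0.0006,0,0.001,0.3,-0.0025,0,0.004,-0.0006,0,0.001,1,-0.0025,0,0.004,-0.0006,0,0.001,1,-0.0025,0,0.004,-0.0006,0,0.001,1,-0.0025,0,0.004,-0.0006,0,0.001,1]
}}

```text
clock: 16.4
position: [0.5232, 0.1182, 0.1623]
ee_rot: [0.098, 0.883, 0.388, 0.246]
contact_force: [-0.6, 0.2, 0.2]
width: 0.0857
gripper_force: 0.0
```

```bash
python3 st.py
```

```text
height [-0.0002153  -0.00065486  0.03736388] f [-0.4  0.2  0.4] m [-0.04  0.27 -0.01] 0.08565952088631534 0.0 ang 45.6 tilt 0.01 q6 0.96
```

Released with no contact. Retreating 140 mm along the axis.

{"api": "move_arm", "payload": {
  "steps": [0,0,0,-0.004,0,0.007,1,0,0,0,-0.01,0,0.018,1,0,0,0,-0.018,-0.001,0.031,1,0,0,0,-0.026,-0.001,0.045,1,0,0,0,-0.035,-0.001,0.061,1,0,0,0,-0.045,-0.001,0.078,1,0,0,0,-0.055,-0.002,0.095,1,0,0,0,-0.065,-0.002,0.112,1,0,0,0,-0.07,-0.002,0.121,1,0,0,0,-0.07,-0.002,0.121,1]
}}

```text
clock: 17.4
position: [0.4533, 0.1165, 0.2853]
ee_rot: [0.099, 0.882, 0.388, 0.248]
contact_force: [0.3, 1.0, -0.1]
width: 0.0855
gripper_force: 0.0
```

```bash
python3 st.py; python3 - <<'E'
from h import *; from rig import manip
out=[]; ims=[]
for n,(x0,y0,w,h) in(("scene",(290,140,100,100)),("top",(265,160,80,80))):
    I=manip.get_image(n); ims.append(I)
    out.append(cv2.resize(I["pixels"][y0:y0+h,x0:x0+w],(400,400),interpolation=3))
cv2.imwrite("pics/end.png",np.hstack(out))
for t in(0,.0065,.0125,.015): print(t,fit(ims[:1],FACE,YAW,t)[0])
E
```

```text
height [ 8.16158767e-04 -1.44841900e-04  1.78855686e-01] f [ 0.2  1.  -0.3] m [-0.06  0.28 -0.  ] 0.0854954711224617 0.0 ang 45.6 tilt 0.013 q6 0.93
0 (np.int64(264), np.int64(-74), [np.int64(264)])
0.0065 (np.int64(179), np.int64(68), [np.int64(179)])
0.0125 (np.int64(100), np.int64(64), [np.int64(100)])
0.015 (np.int64(112), np.int64(62), [np.int64(112)])
```

View pics/end.png

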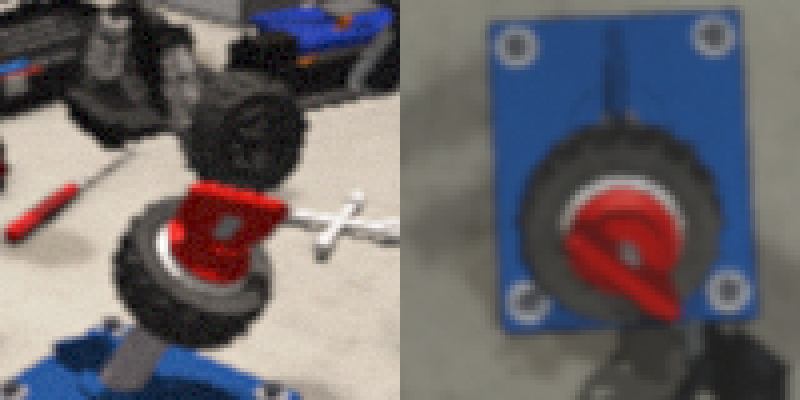

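The flange looks flush on the wheel. I'll check travel and angle with a better red threshold, using the start images for calibration.

```bash
python3 - <<'E'
import h; from h import *; from rig import manip; import pickle
def red(im):
    g=cv2.cvtColor(im["pixels"],cv2.COLOR_BGR2HSV); return ((g[...,0]<8)|(g[...,0]>172))&(g[...,1]>140)&(g[...,2]>50)
d=pickle.load(open("d0.pkl","rb")); now={n:manip.get_image(n) for n in("scene","top")}
def cost(im,off,a,t):
    m=nut_mask(im,FACE+off,YAW,np.radians(a),t); r=red(im)
    k=cv2.dilate(np.uint8(m),np.ones((9,9)))>0
    return (m^(r&k)).sum()
for lab,D,A,ts in(("start",d,range(-72,-44,4),(0,)),("now",now,range(36,74,4),(.009,.011,.013,.015))):
  for n in D:
    res=[]
    for t in ts:
      for a in A:
        for dx in(-.003,0,.003):
          for dy in(-.003,0,.003): res.append((int(cost(D[n],np.array([dx,dy,0]),a,t)),a,t,dx,dy))
    print(lab,n,sorted(res)[:5])
E
```

```text
start scene [(54, -60, 0, 0.003, -0.003), (58, -56, 0, 0.003, -0.003), (62, -56, 0, 0, 0), (66, -64, 0, 0.003, -0.003), (66, -60, 0, 0.003, 0)]
start top [(93, -48, 0, 0, 0), (97, -52, 0, 0, 0), (98, -48, 0, -0.003, 0), (100, -52, 0, -0.003, 0), (101, -56, 0, -0.003, 0)]
now scene [(105, 60, 0.013, 0, 0), (106, 64, 0.013, 0, 0), (109, 60, 0.015, 0, -0.003), (109, 64, 0.011, 0, 0), (110, 60, 0.015, 0.003, -0.003)]
now top [(99, 40, 0.011, 0.003, 0), (100, 44, 0.011, 0.003, 0), (100, 44, 0.013, 0, 0), (101, 40, 0.013, 0, 0), (102, 40, 0.015, 0, 0)]
```

```bash
python3 -c "
from rig import manip
print(manip.sign_off())"
```

```text
the job is handed in; nothing more can be done
None
```

I turned the wing nut back about 63° until it dropped into the thread, then forward until it was home against the end stop. I then let go, backed the arm clear and handed the job in at about 18 s; the last pictures show the flange flush on the wheel, though they fix its height only to about 2 mm, and no verdict came back.

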